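# Stow the coffee scoop, then hold the pod box open

### The job

Lay the steel coffee scoop flat, cup upwards, in the open drawer of the dark wooden coffee caddy and let go of it. Then raise the caddy's lid with the gripper and hold it still at 60 degrees from closed so that a colleague can refill the pods: the lid falls shut if let go, so finish while still holding it. Leave the other things on the counter where they are.

Things in the scene. Friction and masses are not known exactly. Their poses are not given: they have to be found in the camera images.
- scoop: coffee scoop: upright round open steel cup, 44 mm across, 30 mm tall, flat base, with a straight level handle, 134 mm long in all, 70 g; stands in one of 3 places beside the caddy. Origin: underside level, at mid length; x from cup to handle end, z up. Cup centre x = -45 mm; handle x = -23 to 67, 10 mm wide, 6 thick, its middle 25 mm up: grip across it at the origin. Balances at x = -38
- caddy: coffee caddy, fixed: dark wooden drawer unit, 220 mm deep (x), 260 wide (y), 80 tall; origin at the centre of its underside, front (drawer side) to its own -x. A pod box 55 mm tall, 165 deep stands on it, its front face at x = -95 mm; the hinged lid on top reaches 145 mm above the counter when closed
- drawer_floor (a point): centre of the drawer's inner floor, 22 mm above the counter; axes as the caddy's, moves with the drawer. Inside 175 (x) by 218 mm (y); side walls rise 36 mm above the floor, the front panel 46. Only its front part lies clear of the pod box: from x = -88 mm (inside of the drawer front) back to the pod box's front face, about 120 to 140 mm
- caddy_drawer0 (a joint): how far the drawer is pulled out, m: 0 is shut, it starts at 0.125 to 0.145 and slides with about 1 N of friction
- lid (a joint): angle of the lid in rad: 0 closed, grows as it opens upward about the hinge at its far (caddy +x) edge; 60 degrees is 1.047. About 0.35 kg, falls shut by itself
- lid_hinge (a point): middle of the lid's hinge line, at the underside of its far edge; y along the hinge line; axes as the caddy's when the lid is closed, they turn with the lid. The lid reaches from here to x = -165 mm, is 260 mm wide and 10 mm thick
- lid_handle (a point): middle of the round steel bar handle on the lid's top near its front edge, at x = -135, z = +45 mm from lid_hinge (lid axes), 35 mm above the lid's top; the bar lies along y, 100 mm long, 11 thick, a post near each end, free space below it; it may turn between the fingers; axes as lid_hinge
- spoon: bystander: spoon, 140 mm long, lying on the counter, shallow flared steel bowl 52 mm wide, thick round wooden handle; origin under its middle
- brush: bystander: flat pastry brush with a round wooden handle, 160 mm long, lying on the counter; origin under its middle
- mug: bystander: white ceramic mug with a side handle, 80 mm wide, 95 mm tall; origin at the centre of its underside
- soap: bystander: green soap bottle, 64 mm wide, 170 mm tall; origin at the centre of its underside
- tumbler: bystander: clear plastic cup, 76 mm wide, 110 mm tall; origin at the centre of its underside
Things that resemble listed ones, but are neither listed nor needed, are in the scene too. Leave any blue or yellow look-alike of the scoop alone.

How it is judged:
By the outcome, as a careful person would: the job done as asked, in the order asked, and still so for the second after the job is handed in, while the arm keeps its last pose, push and grip.
It also fails if it takes over 59 s, if anything falls off the work surface, if the arm or the gripper's body presses on something with over 40 N, if the wrist force passes 120 N, or if a joint passes its speed limit or range.

### The arm

A 6-joint arm with a two-finger parallel gripper is mounted at the origin on the work surface. World frame = base frame: x ahead of the robot, y to its left, z up, the work surface at z = 0. Lengths are in m, angles in rad, forces in N, time in s.
With the tool pointing down it reaches from about 0.35 to 0.975 m from the base axis. Payload 4.9 kg.
Tool frame: the origin (TCP) lies at the very end of the fingers, on their centre line; the grasp point (between the pads) lies 19 mm behind it; z points along the fingers, y is the line along which they close (so a half turn about z gives the same grasp; the last joint's range is limited). The gripper opens to 85 mm and grips with 20 to 120 N. Pads are 22 mm wide; open, the fingers measure 114 mm over their backs; the gripper's body (76 mm by 85 mm) begins 54 mm behind the grasp point. The pads swing forward as they close: fully open they stand 13 mm farther back than shut.
Start: joints at [1.109, 0.053, 1.613, -0, 1.476, -0.119], TCP at [0.21, 0.589, 0.231] pointing down, gripper open.
Joint ranges: [-3.01, 3.01], [-1.01, 2.22], [0.06, 2.58], [-1.02, 4.17], [0.09, 2.62], [-3.14, 3.14]. Speed limits (rad/s): [2.57, 2.57, 3.14, 3.14, 3.14, 3.14].

### API

Orientations are given as a unit quaternion [w, x, y, z].
In Python, from plant import manip gives the robot as it stands.
- The arm moves only by the shell command python3 -m pendant 'ROWS'. ROWS is JSON, a list of rows, each a list of 3 entries, a list of its own where there are three numbers: the opening, from 0 (shut) to 1 (fully open), then the shift along the tool's x, y, z in units of 12 cm (1.0 is 12 cm), then the turn about the tool's z in units of pi rad (1.0 is pi rad). In form: [[gripper, [dx, dy, dz], roll], ...]. A call has 1 to 10 rows; each row is the pose to reach, as a shift and turn from the pose commanded when the call began, along the tool's axes at that moment, turning the shorter way round; what a row does not reach only later rows make up. A row lasts 1/10 s, in which the tool goes at most 50 mm and 8.59 degrees, less where a joint would pass 70% of its speed; a pose out of reach is approached as far as the arm can. A call with a number of a shift or a turn outside -1 to 1 is refused whole. A call with a gripper value outside its range is refused whole. The fingers move at their own pace and stop on an object; the grip force is fixed at half the most. Time passes only in rows, so rows that repeat a pose let the fingers close. It gives the time, the measured TCP pose, the force, the opening and the grip force at its end, in the units of the state.
- manip.state(): the state, without advancing time (a new reading comes with each control period).
- manip.grab_frame(name): name is "scene" or "top" or "wrist"; returns a dict with "img" (480x640x3 uint8, red, green, blue), "fx", "fy", "cx", "cy" (pixels), "eye" and "rotation" of the camera in the world; the wrist camera has in their place "tool_from_camera" (4x4, takes a point from camera to tool coordinates, whose origin is the TCP and whose axes are the flange's). Camera axes: x right, y down, z forward; pixel columns grow to the right and rows downward; lengths in m; the calibration is good to about 2 mm. A picture is of the moment at which its call begins: read the wrist's pose just before it. There is no depth.
- manip.job_done(): hands the job in; it is judged then, once.
The state is a dict: "time": time; "joint_pos": joint angles; "joint_vel": joint speeds; "joint_efforts": joint torques, N m; "tool_pos": TCP position; "tool_rot": TCP orientation; "contact_force": force on the tool from outside, world axes, zero at the start; "ft_torque": the same for the moment, N m; "gripper_width": opening from 0.0 (shut) to 1.0 (fully open); "grasp_force": force on a finger pad.
Only numpy, scipy, OpenCV 4.12 (cv2) and the standard library are available. Lean on these libraries where they do the work, as an engineer would, in place of code of your own. Each camera call takes 0.05 s, during which the arm holds its last target. There are 200 camera calls.

## Working session

There is one attempt and no reset: what is moved stays moved. The work goes in short steps, Python scripts to look and compute and a shell command to move; the robot and the scene stay as the last step left them, time stands still between calls to the robot, and variables do not carry over. Pictures are saved under pics/ and viewed, at most 10 in all, crops included, and the job is handed in when it is done.

```bash
ls; mkdir -p pics
cat > h.py <<'E'
import numpy as np, cv2, json
from plant import manip
from scipy.spatial.transform import Rotation as R
def Rq(q): return R.from_quat([q[1],q[2],q[3],q[0]])
def snap(n):
    s=manip.state(); f=manip.grab_frame(n); return s,f
def cam(f):
    K=np.array([[f["fx"],0,f["cx"]],[0,f["fy"],f["cy"]],[0,0,1.]]); r=np.array(f["rotation"])
    r=r if r.shape==(3,3) else Rq(r).as_matrix()
    return K,r,np.array(f["eye"])
def ray(f,u,v,z):
    K,r,e=cam(f); d=r@np.linalg.solve(K,[u,v,1]); return e+d*(z-e[2])/d[2]
def proj(f,p):
    K,r,e=cam(f); c=(np.atleast_2d(p)-e)@r; q=c@K.T; return q[:,:2]/q[:,2:]
E
python3 - <<'E'
from h import *
import pickle
for n in ("scene","top"):
    s,f=snap(n); pickle.dump(f,open(n+".pkl","wb"))
    cv2.imwrite(f"pics/{n}0.png",f["img"][:,:,::-1]); print(n,f["eye"],np.round(cam(f)[1],3).tolist(),f["fx"])
print(s)
E
```

```text
pics
scene [1.23662976 0.25460261 1.16231805] [[-0.351, 0.755, -0.554], [0.936, 0.289, -0.199], [0.01, -0.589, -0.808]] 571.3708103720182
top [ 0.3965264  -0.01892873  1.39014571] [[0.001, -0.994, 0.113], [-1.0, -0.001, 0.007], [-0.007, -0.113, -0.994]] 569.9974542851687
{'time': 0.05, 'joint_pos': array([ 1.10902049e+00,  5.33569048e-02,  1.61428247e+00, -4.38049974e-06,
        1.47599779e+00, -1.19020104e-01]), 'joint_vel': array([ 0.0005929 , -0.00103963, -0.00126033,  0.00045029,  0.00060963,
       -0.00014839]), 'joint_efforts': array([-5.40968740e-04, -3.95178545e+01, -3.71658361e+01, -1.93233891e-04,
        4.03043508e-03, -7.22039175e-06]), 'tool_pos': array([0.20978784, 0.58808369, 0.23006988]), 'tool_rot': array([-2.90617517e-04,  1.70539896e-01,  9.85350242e-01, -9.80079209e-04]), 'contact_force': array([ 0.63367001,  0.66888656, -0.43886155]), 'ft_torque': array([ 0.01447723,  0.03911931, -0.04090225]), 'grasp_force': 0.0, 'gripper_width': 1.0046460622458158}
```

View pics/top0.png

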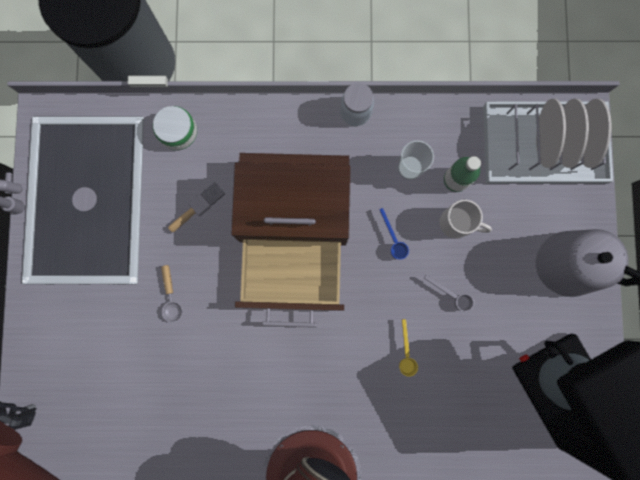

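View pics/scene0.png

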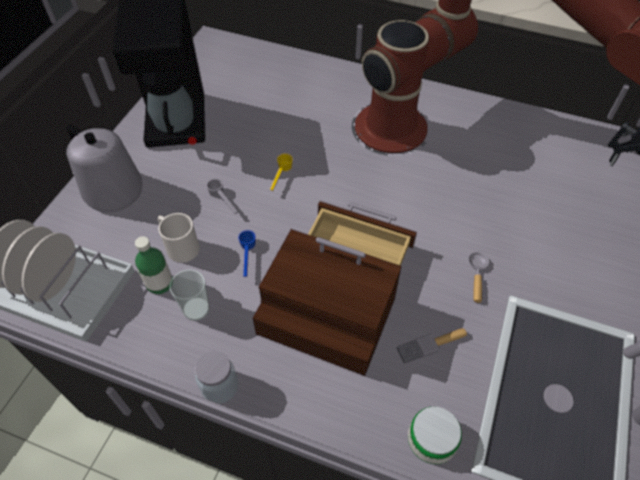

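Top view: the steel scoop has its cup at about (464,302) and its handle end at (425,277). The caddy is at about (292,200), with the drawer open towards the robot and the lid handle at (290,221). I'll enlarge both.

Run:
```python
from h import *
import pickle
f=pickle.load(open("top.pkl","rb"));g=pickle.load(open("scene.pkl","rb"))
def crop(f,x,y,w,h,k): return cv2.resize(np.ascontiguousarray(f["img"][y:y+h,x:x+w,::-1]),None,fx=k,fy=k,interpolation=cv2.INTER_CUBIC)
a=crop(f,224,145,136,190,3)   # 408x570
b=crop(f,415,265,60,45,6)     # 360x270
c=crop(g,200,170,60,50,6)     # 360x300
o=np.zeros((570,768,3),np.uint8); o[:570,:408]=a; o[:270,408:]=b; o[270:570,408:]=c
cv2.imwrite("pics/crop1.png",o)
```

```text
(no output)
```

View pics/crop1.png

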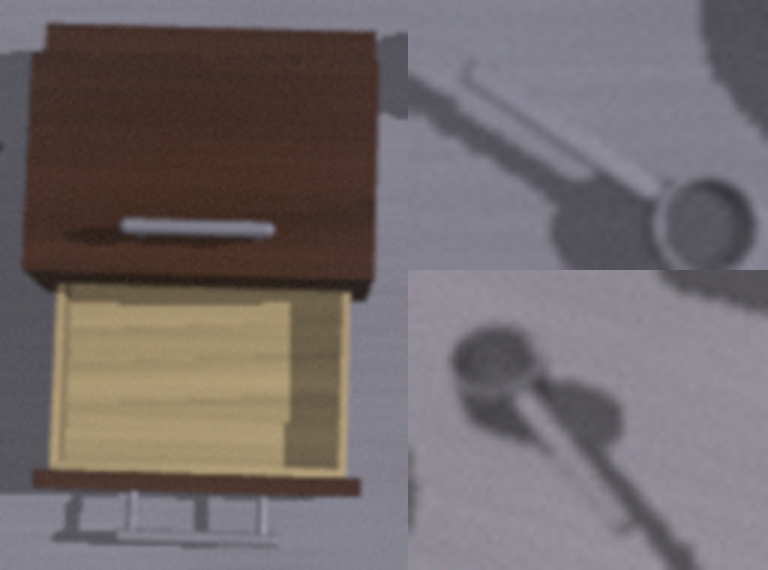

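Run:
```python
from h import *
import pickle
f=pickle.load(open("top.pkl","rb"));g=pickle.load(open("scene.pkl","rb"))
A=lambda x,y,z:ray(f,223.7+x/3,144.7+y/3,z)
B=lambda x,y,z:ray(f,414.6+(x-408)/6,264.6+y/6,z)
C=lambda x,y,z:ray(g,199.6+(x-408)/6,169.6+(y-270)/6,z)
P=lambda n,p:print(n,np.round(p,4))
for n,F,c,h in(("top",B,(703,225),(469,72)),("scene",C,(495,358),(627,522))):
    c=F(*c,.03);h=F(*h,.025);d=(h-c)[:2];L=np.hypot(*d);P(n+" cup",c);P(" end",h);P(" len(.112),yaw",[L,np.arctan2(d[1],d[0])]);P(" origin",c[:2]+d/L*.045)
fl,fr=A(25,272,.145),A(367,282,.145);bl,br=A(33,52,.145),A(377,56,.145)
for n,p in(("fl",fl),("fr",fr),("bl",bl),("br",br)):P(n,p)
P("width(.26)",np.linalg.norm(fl-fr));P("depth(.165)",np.linalg.norm((fl+fr-bl-br)/2))
d=fl-fr;P("yaw of -caddy x->y axis",np.arctan2(-d[0],d[1]))
h1,h2=A(122,226,.18),A(273,230,.18);P("bar",(h1+h2)/2);P("len(.1)",np.linalg.norm(h1-h2));d=h1-h2;P("yaw",np.arctan2(-d[0],d[1]))
p1,p2=A(34,470,.068),A(358,480,.068);P("panel inner edge",p1);P("",p2);P("w",np.linalg.norm(p1-p2))
P("panel outer L",A(34,487,.068))
for n,q in(("floor fl",(68,468)),("floor fr",(340,468))):P(n,A(*q,.022))
# scene cross check bar
q=(h1+h2)/2;P("bar in scene px",proj(g,[h1,h2]))
```

```text
top cup [ 0.407  -0.3598  0.03  ]
 end [ 0.4675 -0.2696  0.025 ]
 len(.112),yaw [0.1086 0.9794]
 origin [ 0.432  -0.3224]
scene cup [ 0.4069 -0.3645  0.03  ]
 end [ 0.4656 -0.2728  0.025 ]
 len(.112),yaw [0.1089 1.0013]
 origin [ 0.4312 -0.3266]
fl [0.5516 0.1747 0.145 ]
fr [ 0.5444 -0.0763  0.145 ]
bl [0.7169 0.1718 0.145 ]
br [ 0.7137 -0.0846  0.145 ]
width(.26) 0.2512
depth(.165) 0.1674
yaw of -caddy x->y axis -0.0288
bar [0.579  0.0464 0.18  ]
len(.1) 0.1081
yaw -0.0264
panel inner edge [0.4076 0.177  0.068 ]
 [ 0.4003 -0.0723  0.068 ]
w 0.2494
panel outer L [0.3946 0.1768 0.068 ]
floor fl [0.4096 0.1567 0.022 ]
floor fr [ 0.4099 -0.0599  0.022 ]
bar in scene px [[365.0374 255.5798]
 [317.0659 239.4883]]
```

Both views agree: scoop origin ≈ (0.432, -0.3245) with yaw 0.99, bar ≈ (0.579, 0.046, 0.18), caddy yaw -0.028. Next I'll turn the tool so its x axis lies along the handle.

```bash
python3 -m pendant '[[0.7,[0,0,0],0.288],[0.7,[0,0,0],0.288],[0.7,[0,0,0],0.288],[0.7,[0,0,0],0.288],[0.7,[0,0,0],0.288],[0.7,[0,0,0],0.288],[0.7,[0,0,0],0.288]]'
python3 -m pendant '[[0.5,[0,0,0],0.288],[0.5,[0,0,0],0.288],[0.5,[0,0,0],0.288],[0.5,[0,0,0],0.288],[0.5,[0,0,0],0.288],[0.5,[0,0,0],0.288],[0.5,[0,0,0],0.288]]'
cat >> h.py <<'E'
def st():
    s=manip.state(); M=Rq(s["tool_rot"]).as_matrix(); th=np.arctan2(M[1,0],M[0,0])
    print("t %.2f pos %s heading %.4f zaxis %s F %s w %.3f g %.1f"%(s["time"],np.round(s["tool_pos"],4),th,np.round(M[:,2],3),np.round(s["contact_force"],1),s["gripper_width"],s["grasp_force"])); return s,M,th
def go(t,h=None):
    s,M,th=st(); print("units",np.round(M.T@(np.array(t)-s["tool_pos"])/.12,3), "roll", None if h is None else round((th-h)/np.pi,4))
E
python3 -c "
from h import *
go([.432,-.3245,.231],.99); print(manip.state()['joint_pos'])
f=manip.grab_frame('wrist'); print(np.round(f['tool_from_camera'],3))"
```

```text
time: 0.8
tool_pos: [0.2099, 0.5883, 0.2306]
tool_rot: [0.0, 0.584, 0.812, -0.001]
contact_force: [-0.2, -0.0, -0.4]
gripper_width: 0.699
grasp_force: 0.0
time: 1.5
tool_pos: [0.21, 0.5884, 0.2309]
tool_rot: [0.0, 0.88, 0.476, -0.0]
contact_force: [-0.8, 0.4, -0.1]
gripper_width: 0.501
grasp_force: 0.0
t 1.50 pos [0.21   0.5884 0.2309] heading 0.9920 zaxis [-0.    -0.001 -1.   ] F [-0.8  0.4 -0.1] w 0.501 g 0.0
units [-5.356e+00  5.711e+00  3.000e-03] roll 0.0006
[1.10898979e+00 5.28971368e-02 1.61338183e+00 2.51013637e-05
 1.47604262e+00 1.68782222e+00]
[[-0.    -0.956 -0.294  0.075]
 [ 1.    -0.    -0.    -0.   ]
 [-0.    -0.294  0.956 -0.141]
 [ 0.     0.     0.     1.   ]]
```

```bash
for i in 1 2 3; do python3 -m pendant '[[0.5,[-0.5,1,0],0],[0.5,[-0.5,1,0],0],[0.5,[-0.5,1,0],0],[0.5,[-0.5,1,0],0]]' | sed -n 2p; done
for i in 1 2; do python3 -m pendant '[[0.5,[-1,1,0],0],[0.5,[-1,1,0],0],[0.5,[-1,1,0],0],[0.5,[-1,1,0],0],[0.5,[-1,1,0],0]]'| sed -n 2p; done
python3 -m pendant '[[0.5,[-1,0.4,0],0],[0.5,[-1,0.4,0],0],[0.5,[-1,0.4,0],0],[0.5,[-1,0.4,0],0]]'| sed -n 2p
python3 -m pendant '[[0.5,[-0.8,0.3,0.6],0],[0.5,[-0.8,0.3,0.6],0],[0.5,[-0.8,0.3,0.6],0],[0.5,[-0.8,0.3,0.6],0],[0.5,[-0.8,0.3,0.6],0]]'
python3 - <<'E'
from h import *
go([.432,-.3245,.1],.99)
s,f=snap("wrist"); import pickle; pickle.dump((s,f),open("w1.pkl","wb")); cv2.imwrite("pics/w1.png",f["img"][:,:,::-1])
E
```

```text
tool_pos: [0.279, 0.4699, 0.2312]
tool_pos: [0.3461, 0.3544, 0.2314]
tool_pos: [0.4134, 0.2389, 0.2314]
tool_pos: [0.4468, 0.0737, 0.2314]
tool_pos: [0.4816, -0.092, 0.2312]
tool_pos: [0.4552, -0.2187, 0.2313]
time: 4.65
tool_pos: [0.4334, -0.3164, 0.1592]
tool_rot: [-0.001, 0.88, 0.476, 0.0]
contact_force: [0.5, -0.7, -0.6]
gripper_width: 0.498
grasp_force: 0.0
t 4.65 pos [ 0.4334 -0.3164  0.1592] heading 0.9915 zaxis [ 0.     0.002 -1.   ] F [ 0.5 -0.7 -0.6] w 0.498 g 0.0
units [-0.064  0.028  0.493] roll 0.0005
```

View pics/w1.png

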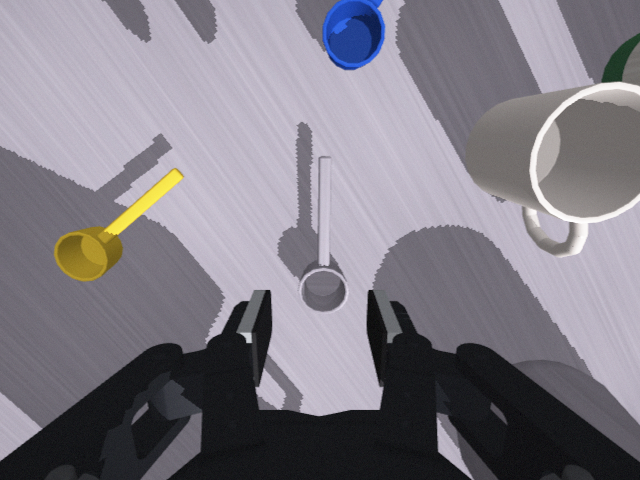

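The wrist view shows the scoop between the fingers and aligned: rim centre (324,289), handle end top (324.5,158).

Run:
```python
from h import *
import pickle
s,f=pickle.load(open("w1.pkl","rb")); T=np.array(f["tool_from_camera"]);M=Rq(s["tool_rot"]).as_matrix()
f["rotation"]=M@T[:3,:3]; f["eye"]=s["tool_pos"]+M@T[:3,3]
c=ray(f,324,289,.03);h=ray(f,324.5,157.5,.028);d=(h-c)[:2];L=np.hypot(*d);o=c[:2]+d/L*.045
print(c,h,L,np.arctan2(d[1],d[0]),o)
go([*o,.008],np.arctan2(d[1],d[0]))
```

```text
[ 0.40901321 -0.3609171   0.03      ] [ 0.46832512 -0.27022488  0.028     ] 0.1083650450435103 0.9916204665894609 [ 0.43364325 -0.32325597]
t 4.70 pos [ 0.4337 -0.3166  0.1601] heading 0.9920 zaxis [ 0.001  0.    -1.   ] F [-1.3 -0.3  1.2] w 0.502 g 0.0
units [-0.048  0.028  1.268] roll 0.0001
```

```bash
python3 -m pendant '[[0.5,[-0.04,0.028,0.4],0],[0.5,[-0.04,0.028,0.7],0],[0.5,[-0.04,0.028,0.9],0],[0.5,[-0.04,0.028,0.9],0]]'
python3 -m pendant '[[0.5,[0,0,0.2],0],[0.5,[0,0,0.36],0],[0.5,[0,0,0.36],0],[0.3,[0,0,0.36],0],[0,[0,0,0.36],0],[0,[0,0,0.36],0],[0,[0,0,0.36],0],[0,[0,0,0.36],0],[0,[0,0,0.36],0],[0,[0,0,0.36],0]]'
python3 -c "from h import *; go([.4336,-.3233,.008],.9916)"
```

```text
time: 5.1
tool_pos: [0.4316, -0.3209, 0.0486]
tool_rot: [-0.003, 0.88, 0.476, -0.001]
contact_force: [0.3, 1.0, 0.2]
gripper_width: 0.498
grasp_force: 0.0
time: 6.1
tool_pos: [0.4341, -0.3253, 0.0103]
tool_rot: [0.002, 0.88, 0.475, 0.001]
contact_force: [1.7, 3.1, 6.9]
gripper_width: 0.097
grasp_force: 58.7
t 6.10 pos [ 0.4341 -0.3253  0.0103] heading 0.9890 zaxis [ 0.003 -0.002 -1.   ] F [1.7 3.1 6.9] w 0.097 g 58.7
units [ 0.012 -0.013  0.019] roll -0.0008
```

```bash
python3 -m pendant '[[0,[0,0,-0.2],0],[0,[0,0,-0.5],0],[0,[0,0,-0.8],0],[0,[0,0,-1],0],[0,[0,0,-1],0]]'
for i in 1 2 3; do python3 -m pendant '[[0,[0.3,-0.16,0],0],[0,[0.6,-0.32,0],0],[0,[0.92,-0.48,0],0],[0,[0.92,-0.48,0],0]]' | sed -n 2p; done
python3 -m pendant '[[0,[0,0,0],-0.176],[0,[0,0,0],-0.176],[0,[0,0,0],-0.176],[0,[0,0,0],-0.176],[0,[0,0,0],-0.176],[0,[0,0,0],-0.176]]'
python3 - <<'E'
from h import *
go([.472,.05,.034],1.543)
s,f=snap("scene"); s,g=snap("top"); _,w=snap("wrist")
def crop(f,x,y,w,h,k): return cv2.resize(np.ascontiguousarray(f["img"][y:y+h,x:x+w,::-1]),None,fx=k,fy=k,interpolation=cv2.INTER_CUBIC)
o=np.zeros((600,780,3),np.uint8); o[:300,:390]=crop(f,300,170,130,100,3); o[300:600,:390]=crop(g,225,230,130,100,3)
o[:292,390:]=cv2.resize(w["img"][:,:,::-1],(390,292)); cv2.imwrite("pics/p2.png",o)
E
```

```text
time: 6.6
tool_pos: [0.4344, -0.3266, 0.1331]
tool_rot: [0.004, 0.88, 0.475, 0.001]
contact_force: [0.7, -1.1, 0.3]
gripper_width: 0.098
grasp_force: 58.7
tool_pos: [0.4438, -0.1961, 0.1257]
tool_pos: [0.4567, -0.0732, 0.1265]
tool_pos: [0.4697, 0.0498, 0.1271]
time: 8.4
tool_pos: [0.4698, 0.0461, 0.1274]
tool_rot: [-0.0, 0.718, 0.696, -0.001]
contact_force: [-0.1, 0.1, -1.2]
gripper_width: 0.1
grasp_force: 58.7
t 8.40 pos [0.4698 0.0461 0.1274] heading 1.5386 zaxis [-0.001 -0.    -1.   ] F [-0.1  0.1 -1.2] w 0.100 g 58.7
units [0.033 0.018 0.778] roll -0.0014
```

View pics/p2.png

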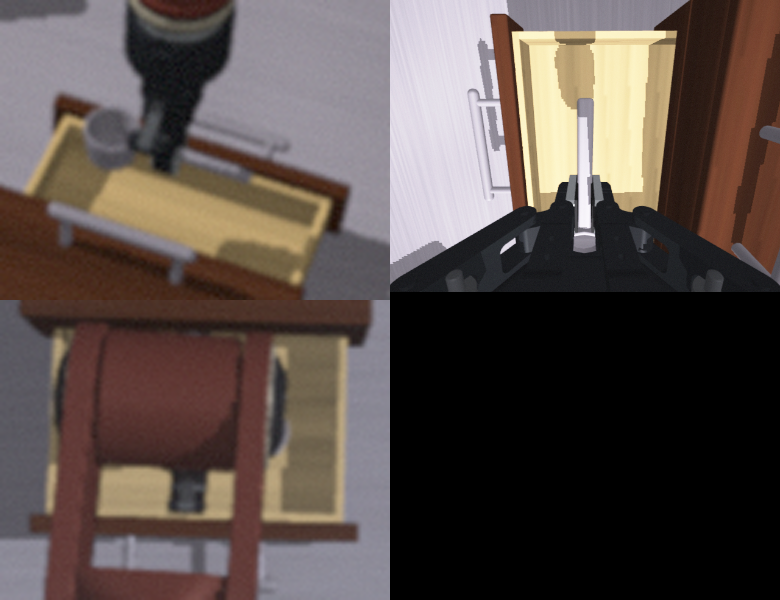

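The scoop is held over the open part of the drawer, clear of the front panel and the pod box. Lowering it now.

```bash
python3 -m pendant '[[0,[0.02,0.015,0.3],0],[0,[0.03,0.018,0.5],0],[0,[0.03,0.018,0.65],0],[0,[0.03,0.018,0.7],0],[0,[0.03,0.018,0.7],0]]'
python3 -c "from h import *; go([.472,.05,.034],1.543)"
python3 -m pendant '[[0,[0,0,0.02],0],[0,[0,0,0.04],0],[0,[0,0,0.06],0],[0,[0,0,0.06],0]]'
python3 -c "from h import *; go([.472,.05,.034],1.543)"
```

```text
time: 9.05
tool_pos: [0.4715, 0.0507, 0.0433]
tool_rot: [-0.001, 0.717, 0.697, -0.001]
contact_force: [0.1, -0.0, -1.2]
gripper_width: 0.097
grasp_force: 58.7
t 9.05 pos [0.4715 0.0507 0.0433] heading 1.5418 zaxis [-0.002  0.    -1.   ] F [ 0.1 -0.  -1.2] w 0.097 g 58.7
units [-0.006  0.005  0.077] roll -0.0004
time: 9.45
tool_pos: [0.4723, 0.0508, 0.0371]
tool_rot: [0.0, 0.717, 0.697, 0.0]
contact_force: [0.8, -0.0, -1.4]
gripper_width: 0.094
grasp_force: 58.7
t 9.45 pos [0.4723 0.0508 0.0371] heading 1.5421 zaxis [ 0. -0. -1.] F [ 0.8 -0.  -1.4] w 0.094 g 58.7
units [-0.007 -0.002  0.025] roll -0.0003
```

```bash
python3 -m pendant '[[0,[0,0,0.015],0],[0,[0,0,0.03],0],[0,[0,0,0.03],0]]'
python3 -m pendant '[[0,[0,0,0.01],0],[0,[0,0,0.02],0],[0,[0,0,0.02],0]]'
```

```text
time: 9.75
tool_pos: [0.472, 0.0508, 0.033]
tool_rot: [-0.0, 0.717, 0.697, -0.0]
contact_force: [-0.1, 0.0, -0.0]
gripper_width: 0.095
grasp_force: 58.7
time: 10.05
tool_pos: [0.4735, 0.051, 0.0323]
tool_rot: [0.001, 0.717, 0.697, 0.001]
contact_force: [-1.1, 1.3, 5.4]
gripper_width: 0.093
grasp_force: 59.4
```

Contact with the floor. I'll open partly, rise and look.

```bash
python3 -m pendant '[[0.15,[0,0,0],0],[0.25,[0,0,0],0],[0.35,[0,0,0],0],[0.4,[0,0,0],0],[0.4,[0,0,0],0],[0.4,[0,0,0],0],[0.4,[0,0,-0.2],0],[0.4,[0,0,-0.6],0],[0.4,[0,0,-1],0],[0.4,[0,0,-1],0]]'
python3 -m pendant '[[0.5,[0,0,-0.4],0],[0.5,[0,0,-0.8],0],[0.5,[0,0,-0.8],0],[0.5,[0,0,-0.8],0]]'
python3 - <<'E'
from h import *
go([.579,.046,.225],1.543)
s,w=snap("wrist"); _,f=snap("scene")
import pickle; pickle.dump((s,w),open("w2.pkl","wb"))
def crop(f,x,y,w,h,k): return cv2.resize(np.ascontiguousarray(f["img"][y:y+h,x:x+w,::-1]),None,fx=k,fy=k,interpolation=cv2.INTER_CUBIC)
o=np.zeros((480,800,3),np.uint8); o[:,:560]=w["img"][:,40:600,::-1]; o[:185,560:]=crop(f,300,170,120,92,2)[:185] if 0 else cv2.resize(f["img"][170:262,300:420,::-1],(240,185)); cv2.imwrite("pics/p3.png",o)
E
```

```text
time: 11.05
tool_pos: [0.4772, 0.0506, 0.1593]
tool_rot: [0.005, 0.717, 0.697, 0.005]
contact_force: [1.0, 0.5, -0.4]
gripper_width: 0.398
grasp_force: 0.0
time: 11.45
tool_pos: [0.473, 0.0507, 0.2483]
tool_rot: [0.001, 0.717, 0.697, 0.001]
contact_force: [0.5, -0.2, -0.8]
gripper_width: 0.5
grasp_force: 0.0
t 11.45 pos [0.473  0.0507 0.2483] heading 1.5422 zaxis [ 0.003 -0.    -1.   ] F [ 0.5 -0.2 -0.8] w 0.500 g 0.0
units [-0.014  0.883  0.197] roll -0.0003
```

View pics/p3.png

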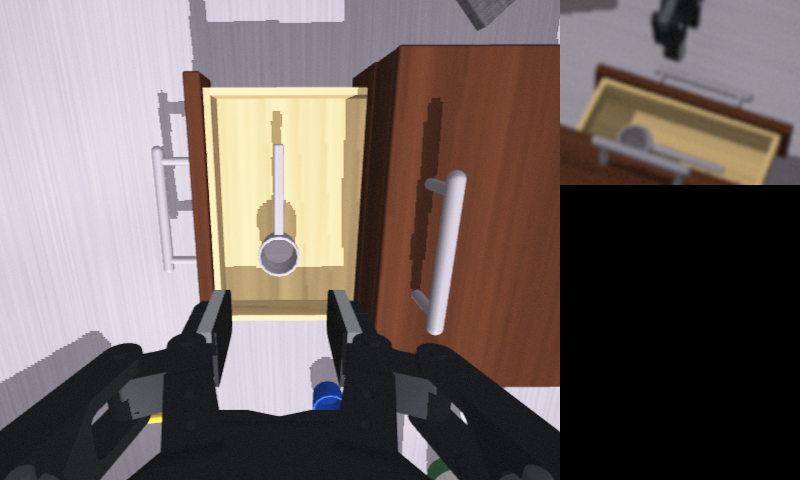

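The scoop lies flat in the drawer, cup up and let go. The bar runs from about (496,175) to (475,330) in full wrist pixels. I'll refine the bar's position from that.

Run:
```python
from h import *
import pickle
s,f=pickle.load(open("w2.pkl","rb")); T=np.array(f["tool_from_camera"]);M=Rq(s["tool_rot"]).as_matrix()
f["rotation"]=M@T[:3,:3]; f["eye"]=s["tool_pos"]+M@T[:3,3]
a,b=ray(f,496.5,172,.18),ray(f,475,332,.18);d=a-b;print(a,b,np.linalg.norm(d),(a+b)/2,np.arctan2(d[1],d[0]))
m=(a+b)/2; go([*m[:2],.225],np.arctan2(d[1],d[0]))
```

```text
[0.58020098 0.10093934 0.18      ] [ 0.57849499 -0.00710616  0.18      ] 0.10805896450995733 [0.57934798 0.04691659 0.18      ] 1.555008089808585
t 11.55 pos [0.4715 0.0508 0.2452] heading 1.5421 zaxis [-0.003  0.    -1.   ] F [ 0.4 -0.8 -0. ] w 0.501 g 0.0
units [-0.007  0.9    0.166] roll -0.0041
```

```bash
python3 -m pendant '[[0.5,[0,0.4,0],0],[0.5,[0,0.75,0],0],[0.5,[0,0.9,0],0],[0.5,[0,0.9,0],0],[0.5,[0,0.9,0],0]]'
python3 -m pendant '[[0.5,[0,0,0.2],0],[0.5,[0,0,0.4],0],[0.5,[0,0,0.6],0],[0.5,[0,0,0.65],0],[0.5,[0,0,0.65],0],[0.5,[0,0,0.65],0]]'
python3 -c "from h import *; go([.5793,.0469,.163],1.543)"
```

```text
time: 12.05
tool_pos: [0.579, 0.0478, 0.2445]
tool_rot: [-0.002, 0.717, 0.697, -0.002]
contact_force: [-0.1, -0.7, 0.1]
gripper_width: 0.503
grasp_force: 0.0
time: 12.65
tool_pos: [0.5804, 0.0478, 0.1702]
tool_rot: [0.001, 0.717, 0.697, 0.001]
contact_force: [-0.4, -0.1, 0.5]
gripper_width: 0.499
grasp_force: 0.0
t 12.65 pos [0.5804 0.0478 0.1702] heading 1.5422 zaxis [ 0.002 -0.    -1.   ] F [-0.4 -0.1  0.5] w 0.499 g 0.0
units [-0.007 -0.009  0.06 ] roll -0.0003
```

```bash
python3 -m pendant '[[0.5,[0,-0.008,0.05],0],[0.5,[0,-0.008,0.05],0],[0.3,[0,-0.008,0.05],0],[0,[0,-0.008,0.05],0],[0,[0,-0.008,0.05],0],[0,[0,-0.008,0.05],0],[0,[0,-0.008,0.05],0],[0,[0,-0.008,0.05],0],[0,[0,-0.008,0.05],0]]'
python3 - <<'E'
from h import *
s,M,th=st()
p0=s["tool_pos"].copy(); yaw=th-np.pi/2
# shift of the bar in units along tool y (away) and z(down), for lid angle a
for a in range(0,61,6):
    t=np.radians(a); x,z=-.135,.045
    X=x*np.cos(t)+z*np.sin(t); Z=-x*np.sin(t)+z*np.cos(t)
    print(a,np.round([(X-x)/.12,-(Z-z)/.12],3))
np.save("p0.npy",p0)
E
```

```text
time: 13.55
tool_pos: [0.5791, 0.0477, 0.1634]
tool_rot: [-0.0, 0.717, 0.697, -0.0]
contact_force: [-4.6, -0.1, 5.5]
gripper_width: 0.104
grasp_force: 58.7
t 13.55 pos [0.5791 0.0477 0.1634] heading 1.5423 zaxis [-0. -0. -1.] F [-4.6 -0.1  5.5] w 0.104 g 58.7
0 [ 0. -0.]
6 [ 0.045 -0.116]
12 [ 0.103 -0.226]
18 [ 0.171 -0.329]
24 [ 0.25  -0.425]
30 [ 0.338 -0.512]
36 [ 0.435 -0.59 ]
42 [ 0.54  -0.656]
48 [ 0.651 -0.712]
54 [ 0.767 -0.756]
60 [ 0.887 -0.787]
```

```bash
python3 -m pendant '[[0,[0,0.02,-0.058],0],[0,[0,0.045,-0.116],0],[0,[0,0.073,-0.172],0],[0,[0,0.103,-0.226],0],[0,[0,0.136,-0.279],0],[0,[0,0.171,-0.329],0],[0,[0,0.21,-0.378],0],[0,[0,0.25,-0.425],0],[0,[0,0.25,-0.425],0]]'
python3 -c "from h import *; s=st()[0]; print(s['tool_pos']-np.load('p0.npy'), s['joint_pos'])"
```

```text
time: 14.45
tool_pos: [0.6087, 0.0469, 0.2158]
tool_rot: [-0.001, 0.717, 0.697, -0.001]
contact_force: [-9.1, 0.0, 3.2]
gripper_width: 0.102
grasp_force: 59.0
t 14.45 pos [0.6087 0.0469 0.2158] heading 1.5423 zaxis [-0.003  0.    -1.   ] F [-9.1  0.   3.2] w 0.102 g 59.0
[ 0.02955304 -0.00080879  0.0524545 ] [-4.48512409e-02  3.03441461e-02  1.66185754e+00 -1.26955738e-04
  1.45225836e+00 -1.63263641e-02]
```

```bash
python3 -m pendant '[[0,[0,0.043,-0.045],0],[0,[0,0.088,-0.087],0],[0,[0,0.135,-0.127],0],[0,[0,0.185,-0.165],0],[0,[0,0.237,-0.199],0],[0,[0,0.29,-0.231],0],[0,[0,0.345,-0.26],0],[0,[0,0.401,-0.287],0],[0,[0,0.401,-0.287],0]]'
python3 -c "from h import *; s=st()[0]; print(s['tool_pos']-np.load('p0.npy'))"
python3 -m pendant '[[0,[0,0.058,-0.023],0],[0,[0,0.116,-0.044],0],[0,[0,0.176,-0.06],0],[0,[0,0.236,-0.075],0],[0,[0,0.236,-0.075],0],[0,[0,0.236,-0.075],0]]'
python3 - <<'E'
from h import *
s=st()[0]; d=s['tool_pos']-np.load('p0.npy'); print(d)
X=-.135+d[0];Z=.045+d[2];print("angle",np.degrees(np.arctan2(Z,-X)-np.arctan2(.045,.135)),"r",np.hypot(X,Z))
_,w=snap("scene"); _,v=snap("wrist")
o=np.zeros((400,800,3),np.uint8); o[:300,:400]=cv2.resize(w["img"][150:390,230:550,::-1],(400,300)); o[:300,400:]=cv2.resize(v["img"][:,:,::-1],(400,300)); cv2.imwrite("pics/p4.png",o)
import pickle; pickle.dump((s,w,v),open("e.pkl","wb"))
E
```

```text
time: 15.35
tool_pos: [0.6589, 0.0456, 0.2537]
tool_rot: [0.002, 0.717, 0.697, 0.002]
contact_force: [-6.7, 0.7, 10.6]
gripper_width: 0.103
grasp_force: 59.9
t 15.35 pos [0.6589 0.0456 0.2537] heading 1.5423 zaxis [ 0.005  0.    -1.   ] F [-6.7  0.7 10.6] w 0.103 g 59.9
[ 0.07975564 -0.00212936  0.09032989]
time: 15.95
tool_pos: [0.6874, 0.0448, 0.2623]
tool_rot: [0.002, 0.717, 0.697, 0.002]
contact_force: [-4.9, 0.7, 7.1]
gripper_width: 0.102
grasp_force: 62.0
t 15.95 pos [0.6874 0.0448 0.2623] heading 1.5424 zaxis [ 0.006  0.    -1.   ] F [-4.9  0.7  7.1] w 0.102 g 62.0
[ 0.10831276 -0.00289863  0.09889008]
angle 61.05781581459674 r 0.14634398895462022
```

View pics/p4.png

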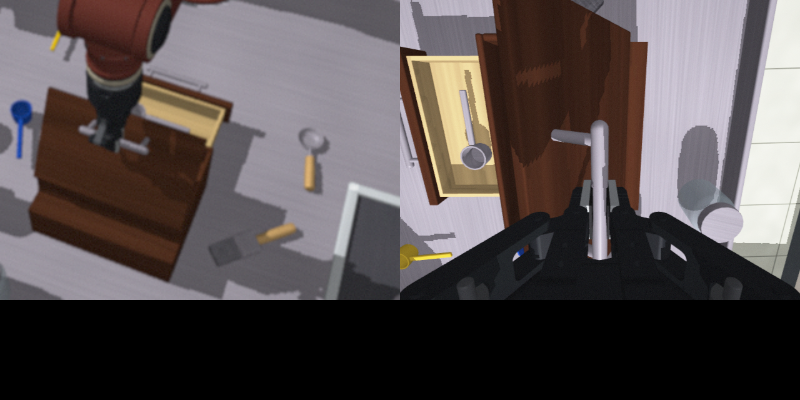

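The lid is up on the bar and the scoop is still in the drawer. To check the angle independently, I'll overlay the predicted lid outlines for 55, 60 and 65 degrees.

```bash
python3 -m pendant '[[0,[0,0,0],0],[0,[0,0,0],0],[0,[0,0,0],0],[0,[0,0,0],0],[0,[0,0,0],0]]' >/dev/null
python3 - <<'E'
from h import *
s=st()[0]; d=s['tool_pos']-np.load('p0.npy'); X=-.135+d[0];Z=.045+d[2]
print("angle",np.degrees(np.arctan2(Z,-X)-np.arctan2(.045,.135)),"from x",np.degrees(np.arccos(-X/.1423))-18.43)
s,v=snap("wrist"); _,w=snap("scene")
T=np.array(v["tool_from_camera"]);M=Rq(s["tool_rot"]).as_matrix(); v["rotation"]=M@T[:3,:3]; v["eye"]=s["tool_pos"]+M@T[:3,3]
ya=-.028;ex=np.array([np.cos(ya),np.sin(ya),0]);ey=np.array([-np.sin(ya),np.cos(ya),0]);ez=np.array([0,0,1.])
H=np.array([.579,.0469,.135])+.135*ex
def pt(a,x,y,z):
    t=np.radians(a);return H+ex*(x*np.cos(t)+z*np.sin(t))+ez*(-x*np.sin(t)+z*np.cos(t))+ey*y
ims=[]
for f,(x0,y0,ww,hh),k in((w,(240,170,200,240),2.5),(v,(100,0,330,500),1.25)):
    im=np.ascontiguousarray(cv2.resize(f["img"][y0:y0+hh,x0:x0+ww,::-1],None,fx=k,fy=k,interpolation=cv2.INTER_CUBIC))
    for a,c in((55,(0,0,255)),(60,(0,255,0)),(65,(255,80,0))):
        q=proj(f,np.array([pt(a,-.165,-.13,.01),pt(a,-.165,.13,.01),pt(a,0,.13,.01)]))
        cv2.polylines(im,[np.int32((q-[x0,y0])*k)],False,c,1)
    ims.append(im)
o=np.zeros((600,max(900,1),3),np.uint8);x=0
for im in ims: h_=min(600,im.shape[0]);o[:h_,x:x+im.shape[1]]=im[:h_,:900-x];x+=im.shape[1]
cv2.imwrite("pics/p5.png",cv2.resize(o[:, :x],None,fx=1,fy=1)[:,:800]);print(x)
E
```

```text
t 16.55 pos [0.6872 0.0448 0.2622] heading 1.5423 zaxis [ 0.006  0.    -1.   ] F [-4.2  0.8  8.2] w 0.103 g 62.0
angle 60.973437555755204 from x 60.67473712533394
912
```

View pics/p5.png

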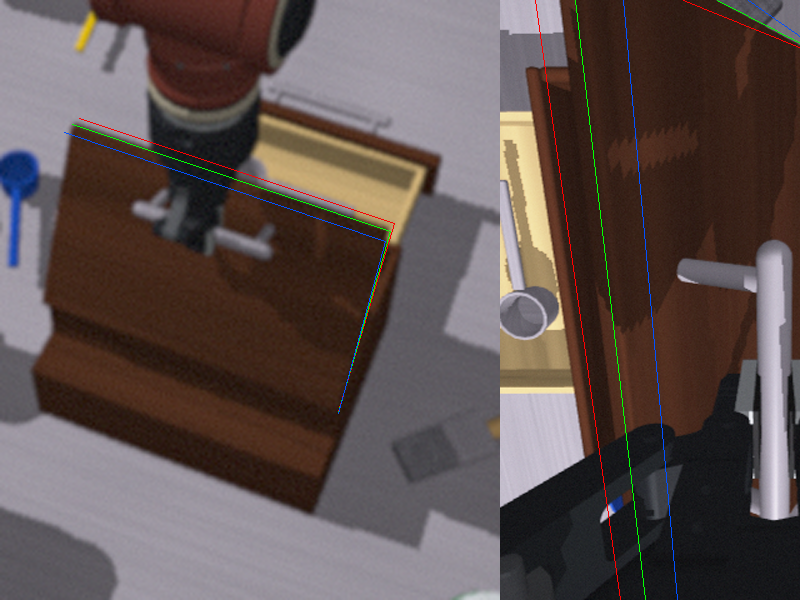

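The lid edge lies on the 60° outline in the scene view (kinematics give about 60.7°). The lid is steady and the grip is firm, so I'm handing the job in.

```bash
python3 -c "from plant import manip; print(manip.job_done())"
```

```text
the job is handed in; nothing more can be done
None
```

The scoop lies flat, cup up, in the open drawer and has been let go; the gripper is holding the lid still at about 60° (image overlay 60°, arm position about 60.7°), and the job was handed in at about 17 s with nothing else on the counter touched.

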